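Line up printed boxes on a build plate with a straightedge

TASK

Pick up the long straightedge by its upright grip and use it to push the three square printed boxes away from the robot into a straight row, so that their near sides stand along the pale line across the black build plate and the boxes sit square to it. Touch the boxes only with the straightedge, then leave it lying flat and let go.

Things in the scene. Friction and masses are not known exactly. Their poses are not given: they have to be found in the camera images.
- straightedge: Long aluminium bar 260 (its y) x 50 (x) x 8 mm, lying flat, 0.3 kg, with an upright grey grip blade amid it, 14 mm thick (x), 70 long (y), top 72 above the underside: take it high, across the 14 mm, fingertips above the boxes. Origin: centre of underside, z up; same either way round. Lies left or right of the plate, pointing away from the robot. The 110 mm scraper opposite is not needed.
- box_a: Square white printed box, open at the top, 40 x 40 mm, 26 mm tall, 40 g; origin at the centre of its underside, z up, x and y square to its sides. On the black plate, on the robot's side of the line, turned up to 0.2 rad from square with it. The right-hand one of the row (smallest y), about 75 mm from the middle one.
- box_b: Square white printed box, open at the top, 40 x 40 mm, 26 mm tall, 40 g; origin at the centre of its underside, z up, x and y square to its sides. On the black plate, on the robot's side of the line, turned up to 0.2 rad from square with it. The middle one of the row.
- box_c: Square white printed box, open at the top, 40 x 40 mm, 26 mm tall, 40 g; origin at the centre of its underside, z up, x and y square to its sides. On the black plate, on the robot's side of the line, turned up to 0.2 rad from square with it. The left-hand one of the row (largest y), about 75 mm from the middle one.
- line (a point): Middle of the 4 x 300 mm pale line on the fixed black plate, at its top, 3 mm above the bench; x across the line away from the robot, y along it to the left, z up. Plate: 330 mm along y, from 205 mm this side of the line to 105 beyond. Box centres start 20 to 90 mm this side. A round cap and a gear wheel beyond the line (centres 68+ mm, under 25 mm tall) are not part of the row.
Mind the look-alikes: they are no part of the job. Leave any brown or pink look-alike of the box_a alone.

How it is judged:
On the way, in this order (a step that is already met when the one before it is completed fails the run):
1. the straightedge is held in the fingers, off the bench (contact force between the fingers and straightedge above 1 N and height (world z) of straightedge above 0.015 m), for 0.2 s.
2. the three boxes stand along the line, square to it, with the straightedge still held at their near sides (x of box_a in the frame of line between 0.006 and 0.036 m and y of box_a in the frame of line between -0.14 and 0.14 m and angle between the x axis of each of box_a, box_b, box_c and the x axis of line, either way round below 0.2 rad and angle between each of box_a, box_b, box_c's own z axis and vertical below 0.1 rad and x of box_b in the frame of line between 0.006 and 0.036 m and y of box_b in the frame of line between -0.14 and 0.14 m and x of box_c in the frame of line between 0.006 and 0.036 m and y of box_c in the frame of line between -0.14 and 0.14 m and contact force between the fingers and straightedge above 1 N and x of straightedge in the frame of line between -0.06 and 0 m), for 0.1 s.
At the end, for the whole second after the job is handed in: Each box stands upright and still with its centre 6 to 36 mm beyond the line (near side within about 15 mm of it), within 140 mm of the line's middle along it, and square to it within 0.2 rad; the straightedge lies flat (tilt under 0.1 rad, underside under 12 mm high), still and released (x of box_a in the frame of line between 0.006 and 0.036 m and y of box_a in the frame of line between -0.14 and 0.14 m and angle between the x axis of each of box_a, box_b, box_c and the x axis of line, either way round below 0.2 rad and angle between each of box_a, box_b, box_c, straightedge's own z axis and vertical below 0.1 rad and linear speed of each of box_a, box_b, box_c, straightedge below 0.02 m/s and x of box_b in the frame of line between 0.006 and 0.036 m and y of box_b in the frame of line between -0.14 and 0.14 m and x of box_c in the frame of line between 0.006 and 0.036 m and y of box_c in the frame of line between -0.14 and 0.14 m and height (world z) of straightedge below 0.012 m); the robot touches nothing.
It fails at once if the gripper or arm touches a box (contact force between any of the fingers, the arm and box_a above 0.3 N or contact force between any of the fingers, the arm and box_b above 0.3 N or contact force between any of the fingers, the arm and box_c above 0.3 N).
It also fails if it takes over 43 s, if anything falls off the work surface, if the arm or the gripper's body presses on something with over 40 N, if the wrist force passes 120 N, or if a joint passes its speed limit or range.

ROBOT

A 6-joint arm with a two-finger parallel gripper is mounted at the origin on the work surface. World frame = base frame: x ahead of the robot, y to its left, z up, the work surface at z = 0. Lengths are in m, angles in rad, forces in N, time in s.
With the tool pointing down it reaches from about 0.4 to 0.825 m from the base axis. Payload 7 kg.
Tool frame: the origin (TCP) lies between the finger pads; the fingertips stand 11 mm ahead of it and the grasp point (between the pads) lies 8 mm behind it; z points along the fingers, y is the direction in which the jaws open and shut (so a half turn about z gives the same grasp; the last joint's range is limited). The gripper opens to 88 mm and grips with 3 to 60 N. Pads are 19 mm wide; open, the fingers measure 130 mm over their backs; the gripper's body (78 mm by 193 mm) begins 47 mm behind the grasp point.
Start: joints at [1.392, 0.359, 0.012, 0, -1.224, -0.288], TCP at [0.304, 0.603, 0.238] pointing down, gripper open.
Joint ranges: [-3.07, 3.07], [-1.43, 2.12], [-1.02, 1.25], [-3.03, 1.67], [-3.05, -0], [-3.03, 3.03]. Speed limits (rad/s): [2.39, 2.39, 3.01, 3.14, 3.14, 3.14].

INTERFACE

Orientations are given as a 3x3 rotation matrix whose columns are the frame's x, y, z axes.
In Python, from cell import bot, cams, job gives the robot as it stands.
- The arm moves only by the tool arm_command, never from a script. Its argument "targets" is a list of rows, each an object with "dr": the turn, a rotation vector about the tool's x, y, z in rad, a list of three; "travel": the shift along the tool's x, y, z in m, a list of three; "hand": the finger opening in m, from 0 to 0.0876. In form: [{"dr": [ax, ay, az], "travel": [x, y, z], "hand": hand}, ...]. A call has 1 to 8 rows; each row is the pose to reach, as a shift and turn from the pose measured when the call began, along the tool's axes at that moment; what a row does not reach only later rows make up. A row lasts 1/10 s, in which the tool goes at most 50 mm and 8.59 degrees, less where a joint would pass 70% of its speed; a pose out of reach is approached as far as the arm can. A call with a gripper value outside its range is refused whole. The fingers move at their own pace and stop on an object; "newtons" is the grip in N (left out, the last holds). Time passes only in rows, so rows that repeat a pose let the fingers close. It gives the time, the measured TCP pose, the force and the opening at its end, in the units of the state.
- bot.read_state(): the state, without advancing time (a new reading comes with each control period).
- cams.camera(name): name is "scene" or "top" or "wrist"; returns a dict with "frame" (400x640x3 uint8, red, green, blue), "K" (3x3 intrinsics, pixels), "pose" (4x4, takes a point from camera to world coordinates). Camera axes: x right, y up, looking along -z (the intrinsics and any distortion apply to the point x, -y, -z); pixel columns grow to the right and rows downward; lengths in m; the calibration is good to about 2 mm. A picture is of the moment at which its call begins. There is no depth.
- job.sign_off(): hands the job in, once; it reports no verdict.
The state is a dict: "t": time; "q": joint angles; "qd": joint speeds; "tau": joint torques, N m; "eef_pos": TCP position; "orientation": TCP orientation; "wrist_force": force on the tool from outside, world axes, zero at the start; "ft_torque": the same for the moment, N m; "opening": opening from 0.0 (shut) to 1.0 (fully open).
Only numpy, scipy, OpenCV 4.12 (cv2) and the standard library are available. Lean on these libraries where they do the work, as an engineer would, in place of code of your own. Each camera call takes 0.05 s, during which the arm holds its last target.

## Working session

There is one attempt and no reset: what is moved stays moved. The work goes in short steps, Python scripts to look and compute and a tool call to move; the robot and the scene stay as the last step left them, time stands still between calls to the robot, and variables do not carry over. Pictures are saved under pics/ and viewed, and the job is handed in when it is done.

Besides the shell and the picture viewer there is one more tool, called as a command line: name --argument value ..., lists and objects as JSON in quotes. arm_command: Moves the arm, as the interface text tells. Its arguments: {"type":"object","properties":{"targets":{"type":"array"},"newtons":{"type":"number"}},"required":["targets"]}

```bash
ls; mkdir -p pics; python3 - <<'E'
from cell import bot,cams,job
import cv2,numpy as np
s=bot.read_state();print(s)
for n in ["top","scene"]:
    c=cams.camera(n);cv2.imwrite(f"pics/{n}0.png",c["frame"][:,:,::-1]);print(n,c["K"],c["pose"],[k for k in c])
    np.savez(f"pics/{n}0.npz",K=c["K"],pose=c["pose"])
E
```

```text
pics
{'t': 0.0, 'q': array([ 1.39207273e+00,  3.59376420e-01,  1.10603556e-02, -3.58636610e-04,
       -1.22412382e+00, -2.88139808e-01]), 'qd': array([-3.13227180e-05, -7.86502267e-04,  3.81788311e-04,  6.76794381e-04,
        1.16639443e-03, -1.38818766e-03]), 'tau': array([-1.87743390e-03, -5.82716596e+01,  2.93065274e+01,  6.99745461e+00,
        6.86368949e-03, -1.67727899e-04]), 'eef_pos': array([0.30359115, 0.60233441, 0.23662858]), 'orientation': array([[ 8.92929488e-01, -4.50196114e-01, -6.24105894e-04],
       [-4.50196523e-01, -8.92928141e-01, -1.55739610e-03],
       [ 1.43851956e-04,  1.67161521e-03, -9.99998593e-01]]), 'wrist_force': array([ 0.12240958, -0.47381281,  0.67205491]), 'ft_torque': array([ 0.00566402, -0.05302883, -0.00685671]), 'opening': 1.0000749617697282}
top [[491.07415974   0.         322.51160833]
 [  0.         491.07415974 191.46686223]
 [  0.           0.           1.        ]] [[ 8.90975480e-03  9.91174080e-01 -1.32267004e-01  3.57243502e-01]
 [-9.99958311e-01  9.09577866e-03  8.02291465e-04 -4.92170442e-03]
 [ 1.99828190e-03  1.32254341e-01  9.91213799e-01  1.17740706e+00]
 [ 0.00000000e+00  0.00000000e+00  0.00000000e+00  1.00000000e+00]] ['frame', 'K', 'pose']
scene [[372.0588369    0.         315.00188102]
 [  0.         372.0588369  202.44815012]
 [  0.           0.           1.        ]] [[ 0.84594857 -0.40498689  0.34692454  0.83564029]
 [ 0.53323643  0.63574584 -0.55810943 -0.51538023]
 [ 0.00547117  0.65712468  0.75376205  0.69017881]
 [ 0.          0.          0.          1.        ]] ['frame', 'K', 'pose']
```

View pics/top0.png

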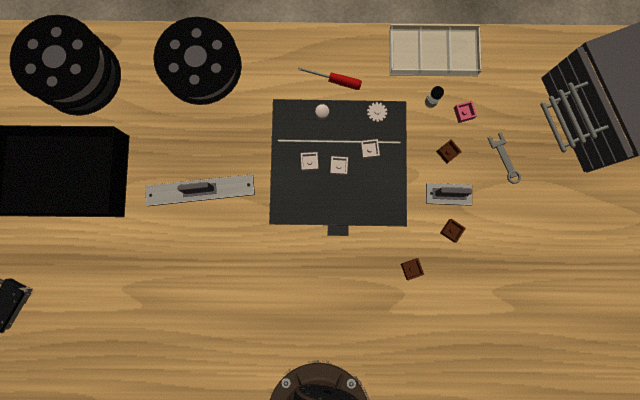

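View pics/scene0.png

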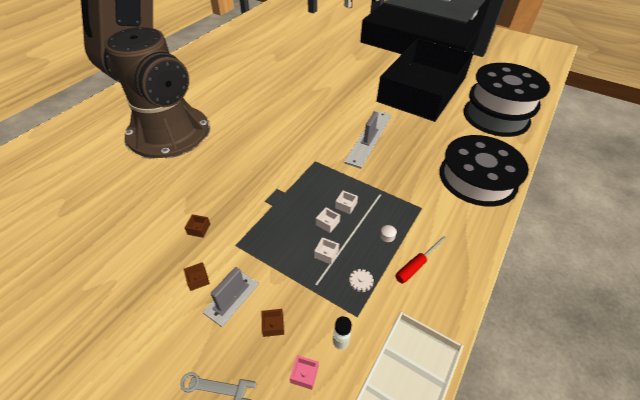

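The top view shows the straightedge as the long bar at about (200,190). The 110 mm tool at (450,193) is the scraper. The white boxes are c (310,161), b (339,165) and a (371,149), the line is at row 142, and the brown and pink look-alikes are off the plate. Next I'll measure them.

```bash
cat > h.py <<'E'
from cell import bot,cams,job
import cv2,numpy as np
def ray(c,uv,z):
    K,P=c["K"],c["pose"]; uv=np.atleast_2d(np.array(uv,float))
    d=np.c_[(uv[:,0]-K[0,2])/K[0,0],-(uv[:,1]-K[1,2])/K[1,1],-np.ones(len(uv))]@P[:3,:3].T
    o=P[:3,3]; return (o+d*((z-o[2])/d[:,2])[:,None])[:,:2]
def blobs(c,mask,z,amin,amax):
    cs,_=cv2.findContours(mask.astype(np.uint8),cv2.RETR_EXTERNAL,cv2.CHAIN_APPROX_NONE)
    out=[]
    for k in cs:
        if amin<cv2.contourArea(k)<amax:
            w=ray(c,k[:,0,:],z).astype(np.float32)
            (cx,cy),(a,b),ang=cv2.minAreaRect(w*1000)
            out.append((k[:,0].mean(0).round(0),round(cx,1),round(cy,1),round(a,1),round(b,1),round(ang,1)))
    return out
def look():
    c=cams.camera("top"); f=c["frame"].astype(int); s=f.max(2)-f.min(2); v=f.mean(2)
    return c,f,s,v
E
python3 - <<'E'
from h import *
c,f,s,v=look()
m=(v>140)&(s<40); m[:,:265]=0;m[:,412:]=0;m[:95]=0;m[230:]=0
print("white z29");[print(*b) for b in blobs(c,m,.029,40,900)]
print("white z3");[print(*b) for b in blobs(c,m,.003,40,900)]
g=(s<30)&(v>110); g[:,:140]=0;g[:,262:]=0;g[:165]=0;g[215:]=0
g=cv2.morphologyEx(g.astype(np.uint8),cv2.MORPH_CLOSE,np.ones((25,25)))
print("bar z8");[print(*b) for b in blobs(c,g,.008,300,9000)]
im=c["frame"][:,:,::-1]
a=cv2.resize(im[130:230,140:270],None,fx=5,fy=5,interpolation=cv2.INTER_CUBIC);cv2.imwrite("pics/bar1.png",a)
a=cv2.resize(im[95:235,265:412],None,fx=4,fy=4,interpolation=cv2.INTER_CUBIC);cv2.imwrite("pics/pl1.png",a)
E
```

```text
white z29
[338. 164.] 575.5 -44.1 38.8 38.9 86.1
[308. 162.] 580.9 26.9 29.0 38.1 0.5
[347. 144.] 614.5 -53.8 36.6 152.9 0.5
[322. 109.] 711.0 -1.9 22.9 29.9 15.0
[377. 111.] 706.3 -135.5 42.3 43.6 0.5
white z3
[338. 164.] 580.4 -45.0 39.7 39.8 86.1
[308. 162.] 586.0 27.7 29.7 39.0 0.5
[347. 144.] 620.3 -54.9 37.4 156.3 0.5
[322. 109.] 719.0 -1.9 23.4 30.6 15.0
[377. 111.] 714.2 -138.5 43.2 44.6 0.5
bar z8
[199. 190.] 515.2 290.0 48.6 258.1 6.6
```

View pics/bar1.png

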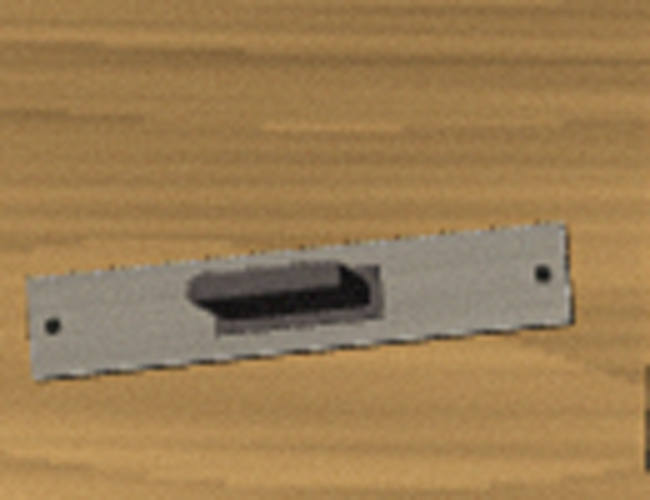

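View pics/pl1.png

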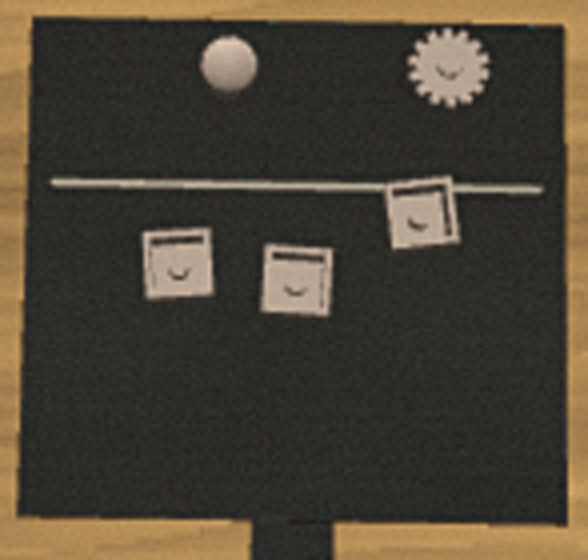

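```bash
python3 - <<'E'
from h import *
c,f,s,v=look()
P=[]
for u in list(range(282,350))+list(range(384,398)):
    col=v[136:148,u]; w=np.clip(col-70,0,None)
    if w.sum()>0: P.append((u,136+(w*np.arange(12)).sum()/w.sum()))
w=ray(c,P,.003); p=np.polyfit(w[:,1],w[:,0],1); r=w[:,0]-np.polyval(p,w[:,1]); k=abs(r)<.003
p=np.polyfit(w[k,1],w[k,0],1);print("line x=",p, "res",r[k].std())
print("ends",ray(c,[(278,140.6),(400.6,142.4)],.003))
print("plate corners",ray(c,[(273,99.5),(406,101.5),(269.5,224),(406.5,226)],.003))
print("grip top", ray(c,[(193,187)],.072), "grip ends",ray(c,[(140+188/5,130+283/5),(140+340/5,130+275/5)],.072))
for n,uv in dict(c=[(301,153),(317.5,152.3),(318,169),(301.5,169.5)],b=[(331.5,156.5),(348,157.5),(347,174),(330.5,173)],a=[(361.5,141),(378,139.7),(379.5,155.5),(363,157)]).items():
    q=ray(c,uv,.029); print(n,q.mean(0), q.min(0),np.arctan2(*(q[0]-q[1]))*57.3)
s=bot.read_state();print(s["t"],s["eef_pos"])
E
```

```text
line x= [0.00552691 0.63917457] res 0.00011764319428821088
ends [[ 0.63847789  0.10412004]
 [ 0.63678979 -0.19579776]]
plate corners [[ 0.742367    0.11866083]
 [ 0.74039536 -0.21041598]
 [ 0.43431798  0.1201768 ]
 [ 0.43249811 -0.20743061]]
grip top [[0.51228813 0.28857829]] grip ends [[0.51288438 0.32359656]
 [0.51719357 0.25469071]]
c [0.58348464 0.02575287] [0.56262148 0.00533709] -3.0126401634110405
b [ 0.57374733 -0.0450669 ] [ 0.55279445 -0.06582275] 2.998910451692369
a [ 0.61556214 -0.11950593] [ 0.59419541 -0.14088647] -5.141062665686068
0.2 [0.30366452 0.6025485  0.23701468]
```

```bash
cat >> h.py <<'E'
from scipy.spatial.transform import Rotation as R
def to(p,yaw_y):
    """target TCP pos, tool down, tool y axis heading yaw_y (deg)"""
    s=bot.read_state();O=s["orientation"];a=np.radians(yaw_y)
    y=np.array([np.cos(a),np.sin(a),0]);z=np.array([0,0,-1.]);T=np.c_[np.cross(y,z),y,z]
    print("t",round(s["t"],2),"pos",s["eef_pos"].round(4),"travel",(O.T@(np.array(p)-s["eef_pos"])).round(4),"dr",R.from_matrix(O.T@T).as_rotvec().round(4),"F",s["wrist_force"].round(2),"open",round(s["opening"],3))
E
python3 -c "
from h import *
to([.515,.289,.2],-173.4)"
```

```text
t 0.2 pos [0.3037 0.6025 0.237 ] travel [0.3298 0.1848 0.0372] dr [ 8.000e-04 -6.000e-04  9.888e-01] F [-1.13 -0.85 -0.42] open 0.999
```

arm_command --targets '[{"dr": [0,0,0.12],"travel": [0.041,0.023,0.002],"hand": 0.087},{"dr": [0,0,0.24],"travel": [0.082,0.046,0.004],"hand": 0.087},{"dr": [0,0,0.36],"travel": [0.123,0.069,0.007],"hand": 0.087},{"dr": [0,0,0.49],"travel": [0.165,0.092,0.01],"hand": 0.087},{"dr": [0,0,0.62],"travel": [0.206,0.115,0.015],"hand": 0.087},{"dr": [0,0,0.74],"travel": [0.247,0.138,0.02],"hand": 0.087},{"dr": [0,0,0.86],"travel": [0.288,0.161,0.028],"hand": 0.087},{"dr": [0.001,-0.001,0.989],"travel": [0.33,0.185,0.037],"hand": 0.087}]'

```text
t: 1.0
eef_pos: [0.5159, 0.2873, 0.2003]
orientation: [[0.11, -0.994, 0.0], [-0.994, -0.11, 0.001], [-0.001, -0.001, -1.0]]
wrist_force: [1.3, -0.0, 0.7]
opening: 0.992
```

```bash
python3 -c "
from h import *
c=cams.camera('wrist');cv2.imwrite('pics/w1.png',c['frame'][:,:,::-1])
to([.515,.289,.056],-173.4)"
```

```text
t 1.05 pos [0.5175 0.2816 0.1983] travel [-0.0079  0.0015  0.1423] dr [ 0.0022 -0.0019 -0.0164] F [ 0.91 -3.4  -2.15] open 0.995
```

View pics/w1.png

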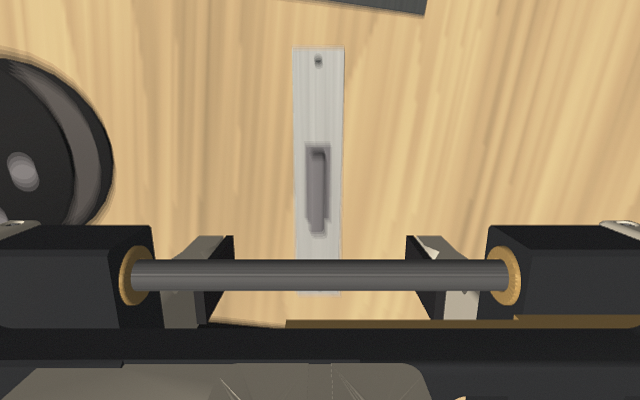

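The wrist view (still settling) shows the grip at about (317,190), midway between the fingers (about 222 and 418). Descending.

arm_command --targets '[{"dr": [0.002,-0.002,-0.016],"travel": [-0.008,0.001,0.01],"hand": 0.087},{"dr": [0.002,-0.002,-0.016],"travel": [-0.008,0.001,0.045],"hand": 0.087},{"dr": [0.002,-0.002,-0.016],"travel": [-0.008,0.001,0.08],"hand": 0.087},{"dr": [0.002,-0.002,-0.016],"travel": [-0.008,0.001,0.08],"hand": 0.087},{"dr": [0.002,-0.002,-0.016],"travel": [-0.008,0.001,0.08],"hand": 0.087}]'

```text
t: 1.55
eef_pos: [0.5153, 0.2898, 0.1183]
orientation: [[0.116, -0.993, -0.001], [-0.993, -0.116, -0.001], [0.001, 0.001, -1.0]]
wrist_force: [0.3, 0.7, 2.1]
opening: 0.994
```

```bash
python3 -c "
from h import *
c=cams.camera('wrist');cv2.imwrite('pics/w2.png',c['frame'][:,:,::-1])
to([.515,.289,.056],-173.4)"
```

```text
t 1.6 pos [0.516  0.2904 0.1195] travel [0.0012 0.0013 0.0635] dr [-0.001   0.0003  0.0011] F [0.14 0.13 0.27] open 0.993
```

View pics/w2.png

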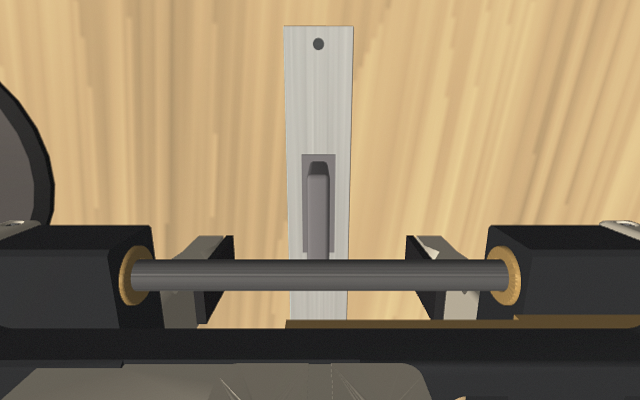

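The grip is at column 318, midway between the jaws, and parallel to them. I'll go down the rest of the way and close.

arm_command --targets '[{"dr": [-0.001,0,0.001],"travel": [0.001,0.001,0.035],"hand": 0.087},{"dr": [-0.001,0,0.001],"travel": [0.001,0.001,0.063],"hand": 0.087},{"dr": [-0.001,0,0.001],"travel": [0.001,0.001,0.063],"hand": 0.087},{"dr": [-0.001,0,0.001],"travel": [0.001,0.001,0.063],"hand": 0.04},{"dr": [-0.001,0,0.001],"travel": [0.001,0.001,0.063],"hand": 0.005},{"dr": [-0.001,0,0.001],"travel": [0.001,0.001,0.063],"hand": 0.005},{"dr": [-0.001,0,0.001],"travel": [0.001,0.001,0.063],"hand": 0.005},{"dr": [-0.001,0,0.001],"travel": [0.001,0.001,0.063],"hand": 0.005}]' --newtons 45

```text
t: 2.4
eef_pos: [0.5155, 0.2895, 0.0573]
orientation: [[0.115, -0.993, 0.001], [-0.993, -0.115, 0.001], [-0.001, -0.001, -1.0]]
wrist_force: [0.1, -0.5, 0.4]
opening: 0.595
```

```bash
python3 -c "
from h import *
to([.515,.289,.056],-173.4)"
```

```text
t 2.4 pos [0.5155 0.2895 0.0573] travel [0.0005 0.0005 0.0013] dr [-0.0009  0.001   0.0002] F [ 0.12 -0.49  0.38] open 0.595
```

arm_command --targets '[{"dr": [0,0,0],"travel": [0,0,0],"hand": 0.005},{"dr": [0,0,0],"travel": [0,0,0],"hand": 0.005},{"dr": [0,0,0],"travel": [0,0,0],"hand": 0.005},{"dr": [0,0,0],"travel": [0,0,0],"hand": 0.005},{"dr": [0,0,0],"travel": [0,0,0],"hand": 0.005},{"dr": [0,0,0],"travel": [0,0,0],"hand": 0.005},{"dr": [0,0,0],"travel": [0,0,0],"hand": 0.005},{"dr": [0,0,0],"travel": [0,0,0],"hand": 0.005}]'

```text
t: 3.2
eef_pos: [0.5154, 0.2894, 0.0571]
orientation: [[0.115, -0.993, 0.001], [-0.993, -0.115, 0.001], [-0.001, -0.001, -1.0]]
wrist_force: [-0.1, 0.1, -2.5]
opening: 0.157
```

Opening is 13.8 mm, so the grip blade is held. Lifting, then checking.

arm_command --targets '[{"dr": [0,0,0],"travel": [0,0,0],"hand": 0.005},{"dr": [0,0,0],"travel": [0,0,-0.015],"hand": 0.005},{"dr": [0,0,0],"travel": [0,0,-0.04],"hand": 0.005},{"dr": [0,0,0],"travel": [0,0,-0.06],"hand": 0.005},{"dr": [0,0,0],"travel": [0,0,-0.06],"hand": 0.005},{"dr": [0,0,0],"travel": [0,0,-0.06],"hand": 0.005},{"dr": [0,0,0],"travel": [0,0,-0.06],"hand": 0.005}]'

```text
t: 3.9
eef_pos: [0.5146, 0.2888, 0.1158]
orientation: [[0.115, -0.993, -0.001], [-0.993, -0.115, -0.0], [0.0, 0.001, -1.0]]
wrist_force: [0.6, -0.1, -3.0]
opening: 0.16
```

```bash
python3 -c "
from h import *
c=cams.camera('scene');cv2.imwrite('pics/s2.png',c['frame'][:,:,::-1])
to([.490,-.046,.117],179.7)"
```

```text
t 3.95 pos [0.5146 0.2888 0.1157] travel [ 0.3297  0.0629 -0.0011] dr [ 0.0014 -0.0005  0.1203] F [ 0.88  0.37 -2.11] open 0.154
```

View pics/s2.png

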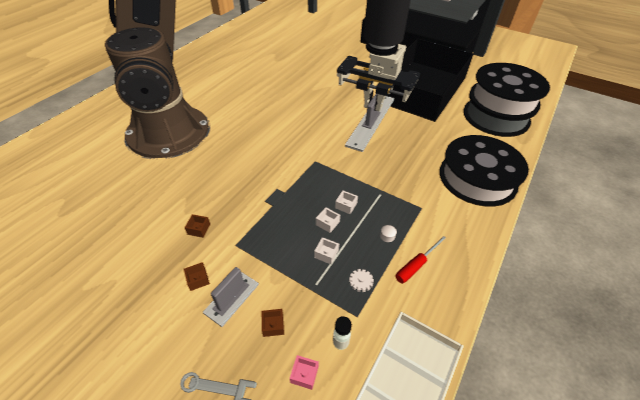

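The bar at (370,120) is held off the bench and level. Carrying it over.

arm_command --targets '[{"dr": [0,0,0.01],"travel": [0.02,0.01,0],"hand": 0.005},{"dr": [0,0,0.03],"travel": [0.06,0.025,0],"hand": 0.005},{"dr": [0,0,0.05],"travel": [0.105,0.04,0],"hand": 0.005},{"dr": [0,0,0.07],"travel": [0.15,0.05,0],"hand": 0.005},{"dr": [0,0,0.09],"travel": [0.195,0.06,0],"hand": 0.005},{"dr": [0,0,0.11],"travel": [0.24,0.063,0],"hand": 0.005},{"dr": [0.001,0,0.12],"travel": [0.285,0.063,0],"hand": 0.005},{"dr": [0.001,0,0.12],"travel": [0.33,0.063,0],"hand": 0.005}]'

```text
t: 4.75
eef_pos: [0.4893, -0.0481, 0.1154]
orientation: [[-0.005, -1.0, -0.001], [-1.0, 0.005, -0.001], [0.001, 0.001, -1.0]]
wrist_force: [0.8, 0.1, -3.5]
opening: 0.151
```

arm_command --targets '[{"dr": [0,0,0],"travel": [0,0,0],"hand": 0.005},{"dr": [0,0,0],"travel": [0,0,0],"hand": 0.005}]'

```text
t: 4.95
eef_pos: [0.4885, -0.0494, 0.1144]
orientation: [[-0.008, -1.0, -0.003], [-1.0, 0.008, -0.001], [0.001, 0.003, -1.0]]
wrist_force: [-0.7, -0.1, -3.4]
opening: 0.15
```

```bash
python3 -c "
from h import *
c=cams.camera('top');cv2.imwrite('pics/t2.png',c['frame'][:,:,::-1])
to([.490,-.046,.062],179.7)"
```

```text
t 5.0 pos [ 0.4887 -0.0485  0.1146] travel [-0.0025 -0.0014  0.0526] dr [ 0.0025 -0.0009 -0.0012] F [ 0.2   1.1  -3.11] open 0.156
```

View pics/t2.png

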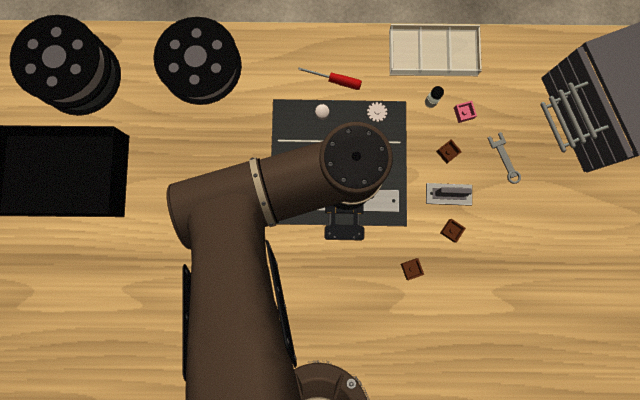

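arm_command --targets '[{"dr": [0.002,-0.001,-0.001],"travel": [-0.002,-0.001,0.02],"hand": 0.005},{"dr": [0.002,-0.001,-0.001],"travel": [-0.002,-0.001,0.035],"hand": 0.005},{"dr": [0.002,-0.001,-0.001],"travel": [-0.002,-0.001,0.045],"hand": 0.005},{"dr": [0.002,-0.001,-0.001],"travel": [-0.002,-0.001,0.05],"hand": 0.005},{"dr": [0.002,-0.001,-0.001],"travel": [-0.002,-0.001,0.052],"hand": 0.005},{"dr": [0.002,-0.001,-0.001],"travel": [-0.002,-0.001,0.052],"hand": 0.005},{"dr": [0.002,-0.001,-0.001],"travel": [-0.002,-0.001,0.052],"hand": 0.005}]'

```text
t: 5.7
eef_pos: [0.4901, -0.0463, 0.0632]
orientation: [[-0.005, -1.0, 0.0], [-1.0, 0.005, 0.0], [-0.0, -0.0, -1.0]]
wrist_force: [-0.1, -0.1, -2.5]
opening: 0.157
```

```bash
python3 -c "
from h import *
c=cams.camera('scene');cv2.imwrite('pics/s3.png',cv2.resize(c['frame'][130:330,220:440,::-1],None,fx=3,fy=3)[:600])
to([.614,-.046,.062],179.7)"
```

```text
t 5.75 pos [ 0.4901 -0.0463  0.0632] travel [-0.001  -0.1239  0.0012] dr [-0.0005  0.0003  0.0001] F [ 0.12 -1.22 -3.03] open 0.156
```

View pics/s3.png

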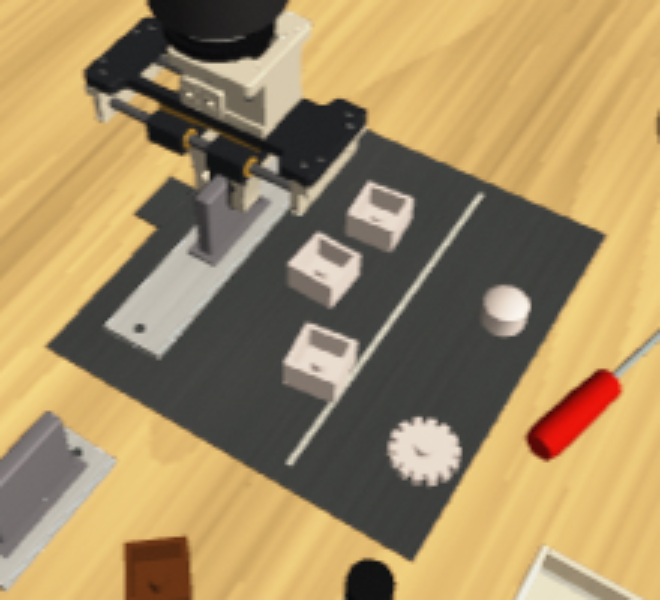

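Bar sits on the robot's side of all the boxes, parallel to the line and just above the plate. Pushing slowly along tool −y (world +x).

arm_command --targets '[{"dr": [0,0,0],"travel": [0,-0.007,0.001],"hand": 0.005},{"dr": [0,0,0],"travel": [0,-0.015,0.001],"hand": 0.005},{"dr": [0,0,0],"travel": [0,-0.023,0.001],"hand": 0.005},{"dr": [0,0,0],"travel": [0,-0.029,0.001],"hand": 0.005},{"dr": [0,0,0],"travel": [0,-0.034,0.001],"hand": 0.005},{"dr": [0,0,0],"travel": [0,-0.039,0.001],"hand": 0.005},{"dr": [0,0,0],"travel": [0,-0.044,0.001],"hand": 0.005},{"dr": [0,0,0],"travel": [0,-0.049,0.001],"hand": 0.005}]'

```text
t: 6.55
eef_pos: [0.5393, -0.0467, 0.0621]
orientation: [[-0.005, -1.0, 0.0], [-1.0, 0.005, 0.0], [-0.0, -0.0, -1.0]]
wrist_force: [-0.4, -0.5, -3.6]
opening: 0.157
```

```bash
python3 -c "
from h import *
to([.614,-.046,.062],179.7)"
```

```text
t 6.55 pos [ 0.5393 -0.0467  0.0621] travel [-0.0011 -0.0747  0.0002] dr [-0.0002  0.0002 -0.    ] F [-0.4  -0.51 -3.59] open 0.157
```

arm_command --targets '[{"dr": [0,0,0],"travel": [-0.001,-0.005,0],"hand": 0.005},{"dr": [0,0,0],"travel": [-0.001,-0.01,0],"hand": 0.005},{"dr": [0,0,0],"travel": [-0.001,-0.015,0],"hand": 0.005},{"dr": [0,0,0],"travel": [-0.001,-0.02,0],"hand": 0.005},{"dr": [0,0,0],"travel": [-0.001,-0.025,0],"hand": 0.005},{"dr": [0,0,0],"travel": [-0.001,-0.03,0],"hand": 0.005},{"dr": [0,0,0],"travel": [-0.001,-0.035,0],"hand": 0.005},{"dr": [0,0,0],"travel": [-0.001,-0.04,0],"hand": 0.005}]'

```text
t: 7.35
eef_pos: [0.5796, -0.0458, 0.0621]
orientation: [[-0.005, -1.0, -0.0], [-1.0, 0.005, 0.0], [-0.0, 0.0, -1.0]]
wrist_force: [-1.0, -0.1, -2.5]
opening: 0.157
```

```bash
python3 -c "
from h import *
c=cams.camera('scene');cv2.imwrite('pics/s4.png',cv2.resize(c['frame'][130:330,220:440,::-1],None,fx=3,fy=3)[:600])
to([.614,-.046,.062],179.7)"
```

```text
t 7.4 pos [ 0.5805 -0.0458  0.0622] travel [ 0.     -0.0335  0.0002] dr [-0.0008  0.0002  0.0002] F [ 2.04  0.4  -3.14] open 0.157
```

View pics/s4.png

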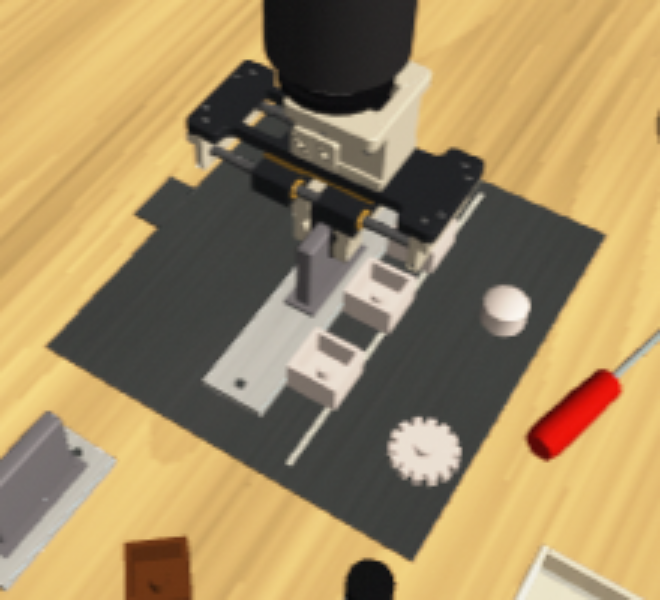

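Boxes b and c are against the bar and square to it, and a is about to touch. Finishing the last 34 mm slowly.

arm_command --targets '[{"dr": [0,0,0],"travel": [0,-0.005,0],"hand": 0.005},{"dr": [0,0,0],"travel": [0,-0.01,0],"hand": 0.005},{"dr": [0,0,0],"travel": [0,-0.015,0],"hand": 0.005},{"dr": [0,0,0],"travel": [0,-0.02,0],"hand": 0.005},{"dr": [0,0,0],"travel": [0,-0.024,0],"hand": 0.005},{"dr": [0,0,0],"travel": [0,-0.028,0],"hand": 0.005},{"dr": [0,0,0],"travel": [0,-0.031,0],"hand": 0.005},{"dr": [0,0,0],"travel": [0,-0.033,0],"hand": 0.005}]'

```text
t: 8.2
eef_pos: [0.6138, -0.046, 0.0621]
orientation: [[-0.005, -1.0, 0.001], [-1.0, 0.005, 0.0], [-0.0, -0.001, -1.0]]
wrist_force: [-0.2, -0.2, -2.6]
opening: 0.163
```

arm_command --targets '[{"dr": [0,0,0],"travel": [0,0,0],"hand": 0.005},{"dr": [0,0,0],"travel": [0,0,0],"hand": 0.005}]'

```text
t: 8.4
eef_pos: [0.614, -0.046, 0.0622]
orientation: [[-0.005, -1.0, 0.001], [-1.0, 0.005, 0.0], [-0.0, -0.001, -1.0]]
wrist_force: [-0.2, 0.2, -3.4]
opening: 0.159
```

```bash
python3 -c "
from h import *
c=cams.camera('scene');cv2.imwrite('pics/s5.png',cv2.resize(c['frame'][130:330,220:440,::-1],None,fx=3,fy=3)[:600])
to([.614,-.046,.059],179.7)"
```

```text
t 8.45 pos [ 0.614  -0.046   0.0622] travel [ 0.     -0.      0.0032] dr [-0.0013  0.0002  0.0003] F [ 1.46 -0.05 -2.5 ] open 0.154
```

View pics/s5.png

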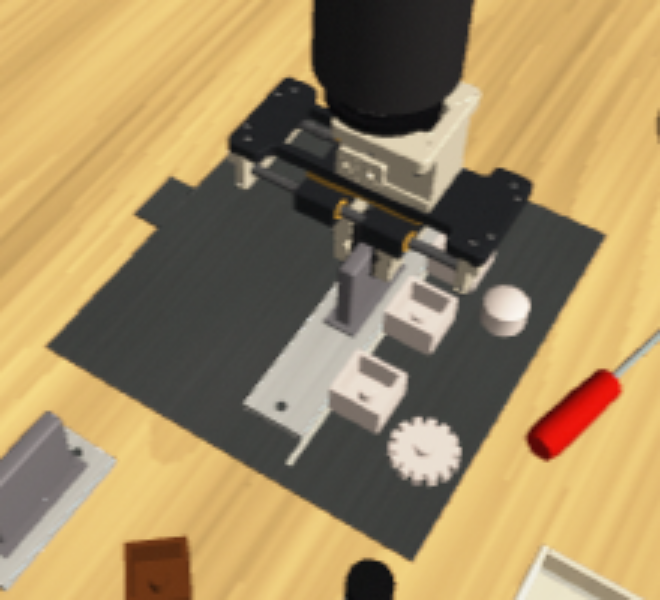

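```bash
python3 -c "
from h import *
c=cams.camera('scene')
g=lambda L,z:ray(c,[(220+u/3,130+v/3) for u,v in L],z)
a=g([(330,391),(365,352),(408,380),(376,406)],.029);b=g([(384,309),(416,277),(458,304),(430,333)],.029)
print('a',a.round(4).tolist(),a.mean(0));print('b',b.round(4).tolist(),b.mean(0));print('line end',g([(290,463),(483,195)],.003))
cv2.imwrite('pics/s6.png',cv2.resize(c['frame'][200:290,290:390,::-1],None,fx=6,fy=6,interpolation=cv2.INTER_CUBIC))
c=cams.camera('wrist');cv2.imwrite('pics/w6.png',c['frame'][:,:,::-1])
"
```

```text
a [[0.6426, -0.144], [0.6471, -0.1028], [0.684, -0.1071], [0.6754, -0.1374]] [ 0.66227953 -0.12281393]
b [[0.6402, -0.0623], [0.6461, -0.0232], [0.684, -0.029], [0.6786, -0.0633]] [ 0.6622071  -0.04444392]
line end [[ 0.6413441  -0.19367127]
 [ 0.64520549  0.1028503 ]]
```

View pics/s6.png

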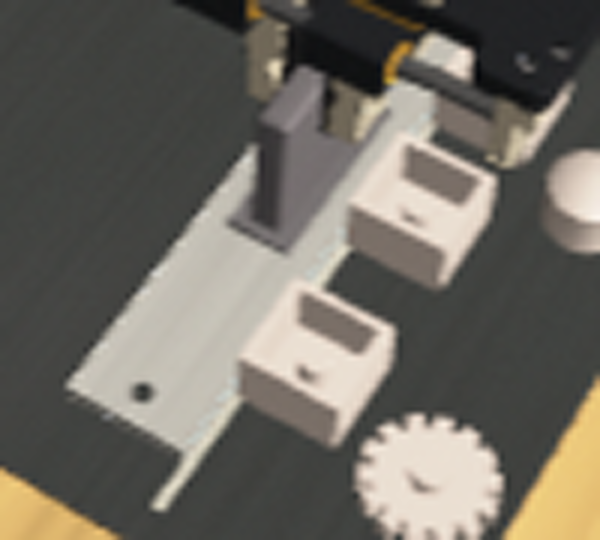

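View pics/w6.png

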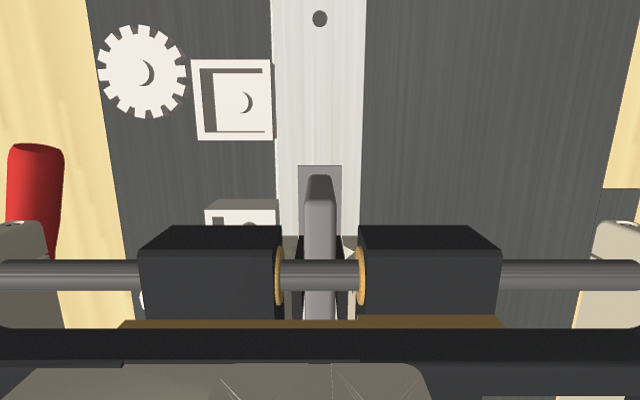

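Both views agree. The line shows right along the bar's front edge, and boxes a and b have their centres about 20 mm beyond it and square. Box c is partly hidden. Setting the bar down.

arm_command --targets '[{"dr": [0,0,0],"travel": [0,0,0.001],"hand": 0.005},{"dr": [0,0,0],"travel": [0,0,0.002],"hand": 0.005},{"dr": [0,0,0],"travel": [0,0,0.0025],"hand": 0.005},{"dr": [0,0,0],"travel": [0,0,0.0025],"hand": 0.005},{"dr": [0,0,0],"travel": [0,0,0.0025],"hand": 0.005}]'

```text
t: 9.05
eef_pos: [0.6141, -0.0461, 0.0601]
orientation: [[-0.005, -1.0, 0.002], [-1.0, 0.005, 0.0], [-0.0, -0.002, -1.0]]
wrist_force: [-1.2, -1.8, 1.2]
opening: 0.158
```

The wrist force changed from −3 to +1 N, so the bar rests on the plate. Releasing gradually.

arm_command --targets '[{"dr": [0,0,0],"travel": [0,0,0],"hand": 0.02},{"dr": [0,0,0],"travel": [0,0,0],"hand": 0.03},{"dr": [0,0,0],"travel": [0,0,0],"hand": 0.045},{"dr": [0,0,0],"travel": [0,0,0],"hand": 0.06},{"dr": [0,0,0],"travel": [0,0,0],"hand": 0.06},{"dr": [0,0,0],"travel": [0,0,0],"hand": 0.06}]'

```text
t: 9.65
eef_pos: [0.6141, -0.046, 0.0601]
orientation: [[-0.005, -1.0, 0.002], [-1.0, 0.005, 0.0], [-0.0, -0.002, -1.0]]
wrist_force: [1.0, 0.8, 0.3]
opening: 0.619
```

arm_command --targets '[{"dr": [0,0,0],"travel": [0,0,-0.01],"hand": 0.06},{"dr": [0,0,0],"travel": [0,0,-0.03],"hand": 0.06},{"dr": [0,0,0],"travel": [0,0,-0.06],"hand": 0.06},{"dr": [0,0,0],"travel": [0,0,-0.1],"hand": 0.06},{"dr": [0,0,0],"travel": [0,0,-0.14],"hand": 0.06},{"dr": [0,0,0],"travel": [0,0,-0.14],"hand": 0.06}]'

```text
t: 10.25
eef_pos: [0.6172, -0.046, 0.2076]
orientation: [[-0.004, -1.0, 0.013], [-1.0, 0.004, 0.001], [-0.001, -0.013, -1.0]]
wrist_force: [-0.5, 1.0, -0.3]
opening: 0.684
```

```bash
python3 -c "
from h import *
to([.45,.33,.2],-160)"
```

```text
t 10.25 pos [ 0.6172 -0.046   0.2076] travel [-0.3754  0.1687  0.0057] dr [-0.0126 -0.0014 -0.3529] F [-0.51  0.98 -0.27] open 0.684
```

Moving the arm aside so the top camera can see the result.

arm_command --targets '[{"dr": [0,0,-0.05],"travel": [-0.045,0.02,0],"hand": 0.06},{"dr": [0,0,-0.1],"travel": [-0.09,0.04,0],"hand": 0.06},{"dr": [0,0,-0.15],"travel": [-0.135,0.06,0],"hand": 0.06},{"dr": [0,0,-0.2],"travel": [-0.18,0.08,0],"hand": 0.06},{"dr": [0,0,-0.25],"travel": [-0.225,0.1,0],"hand": 0.06},{"dr": [0,0,-0.3],"travel": [-0.27,0.12,0],"hand": 0.06},{"dr": [0,0,-0.35],"travel": [-0.315,0.14,0],"hand": 0.06},{"dr": [0,0,-0.35],"travel": [-0.36,0.16,0],"hand": 0.06}]'

```text
t: 11.05
eef_pos: [0.4574, 0.3164, 0.2068]
orientation: [[0.341, -0.94, 0.014], [-0.94, -0.341, 0.002], [0.003, -0.013, -1.0]]
wrist_force: [0.5, 0.9, 0.1]
opening: 0.68
```

```bash
python3 - <<'E'
from h import *
c,f,s,v=look()
im=c["frame"][:,:,::-1];cv2.imwrite("pics/t9.png",cv2.resize(im[90:240,255:420],None,fx=4,fy=4,interpolation=cv2.INTER_CUBIC))
c2=cams.camera("scene");cv2.imwrite("pics/s9.png",cv2.resize(c2['frame'][130:330,220:440,::-1],None,fx=3,fy=3))
to([.45,.33,.2],-160)
E
```

```text
t 11.15 pos [0.4568 0.3192 0.2065] travel [-0.0125  0.0028  0.0065] dr [-0.0137 -0.0024  0.0021] F [-0.15 -0.37 -0.17] open 0.685
```

View pics/t9.png

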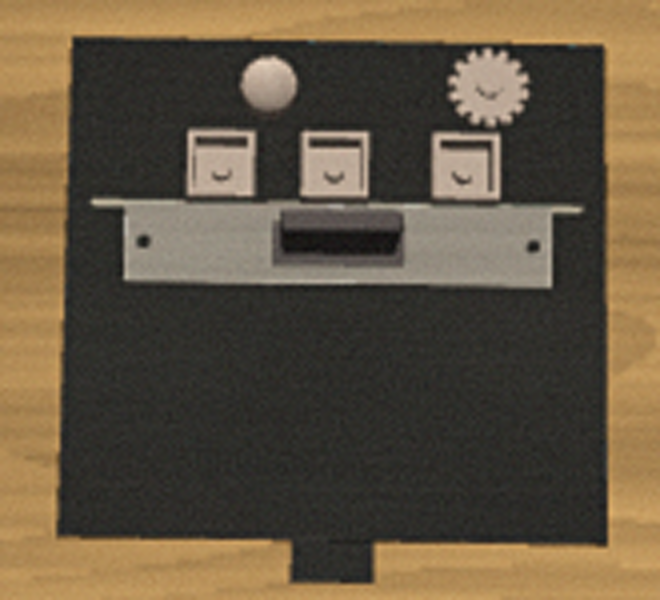

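View pics/s9.png

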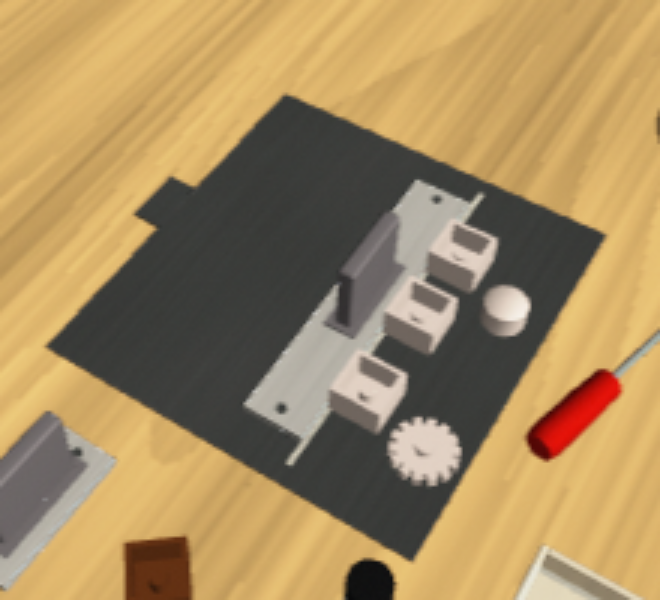

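```bash
python3 - <<'E'
from h import *
c,f,s,v=look()
q=ray(c,[(255+u/4,90+w/4) for u,w in [(221.5,163),(335.5,165),(466,166)]],.029)
print(q, q[:,0]-np.polyval([.00553,.63917],q[:,1]))
print(bot.read_state()["qd"].round(3))
job.sign_off()
E
```

```text
[[ 0.65714817  0.02456937]
 [ 0.65656275 -0.04380213]
 [ 0.65668572 -0.12206967]] [0.0178423  0.01763498 0.01819077]
[-0.054 -0.008 -0.021 -0.002 -0.003  0.025]
the job is handed in; nothing more can be done
```

I picked up the straightedge by its grip, carried it behind the three white boxes and pushed them to the line in one slow pass. I then set it flat on the plate, let go, moved the arm clear and handed the job in at about 11 s of the 43 s allowed.

**Boxes:** the last top-camera measurement put their centres about 18 mm beyond the line (limits 6 to 36 mm). Along the line they were within about 80 mm of its middle. By eye they were upright and square to the line in both the top and scene pictures.

**Straightedge:** it lay flat on the plate with its front edge along the line, and the gripper was clear of it.

**Agreement:** before release, the scene camera put boxes a and b about 20 mm beyond the line, 2 mm from the top-camera figure and within the calibration error. Box c was partly hidden then, so it was only checked after release. No check failed. The arm was still drifting slightly (up to 0.05 rad/s) when I handed in, well away from everything.

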